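Zero the rail readout, then slide the lens carriage into its detent and hold it

TASK

Before moving the lens carriage on its rail, take the stylus from its stand and press the small recessed zero button on the readout fully in with it, then put the stylus back upright in its stand. Then grip the carriage by its black post and slide it along the rail until you feel its spring ball drop into the notch, and finish there still gripping the post, with the carriage at rest in the notch: do not let go. Leave the jar, the spare post and the lens ring where they are.

Things in the scene. Friction and masses are not known exactly. Their poses are not given: they have to be found in the camera images.
- stylus: Straight black stylus, 130 mm long, 12 mm diameter, weight about 30 g, starting upright and loose in the stand. Origin at the centre of its flat steel tip (the lower end); its z axis runs up the stylus. The tip is 6 mm diameter over the lowest 10 mm and then widens to 12 mm at 18 mm above the tip. In the stand 90 mm of it shows above the block.
- stand: Plain fixed aluminium block 60 x 60 x 45 mm with one vertical round hole in the middle of its top: 13.5 mm diameter, 40 mm deep (floor 5 mm above the bench), mouth chamfered by 3 mm. Origin at the centre of its underside, z up. It may be on either side of the bench (it swaps places with the readout).
- readout: Fixed grey box with a plain display, 90 mm (its x) x 130 mm (its y) x 40 mm high, origin at the centre of its underside. In its top face, 35 mm from the centre towards its own -y, is a round hole of 17 mm diameter with the zero button sunk in it; the display fills the other half of the top.
- zero_top (a point): Centre of the top of the black zero button (11 mm diameter), sunk 5 mm below the readout's top face (35 mm above the bench when not pressed). It is pressed straight down.
- zero (a joint): How far the zero button is pressed, m: 0 out, 0.004 fully in. It springs back; starts to move at about 1.2 N and is fully in at about 4 N.
- rail: Black and aluminium rail fixed to the bench, 360 mm long along its own y axis, 50 mm wide, 30 mm high; origin at the centre of its underside. It carries the carriage. A steel strip, 16 mm wide and 6 mm thick, lies along its top, interrupted by one cross notch about 10 mm wide; where along the rail the notch lies changes from run to run.
- carriage_grip (a point): Point on the axis of the carriage's grip post, 20 mm below its top and 83 mm above the bench. The post is an upright black cylinder 24 mm diameter, 50 mm tall. The aluminium carriage under it is 66 mm wide and 80 mm long along the rail (50 mm to the post's -y side, 30 mm to its +y side, rail axes), its top 53 mm above the bench.
- carriage_lens (a point): Centre of the lens that the carriage carries, in a black ring 46 mm across and 12 mm thick, 105 mm from the grip post towards the rail's own +x; the ring's top is 83 mm above the bench. Not to be gripped.
- carriage (a joint): Position of the carriage along the rail, m: 0 at the end it starts near, growing towards the rail's own +y, stops at 0.18. It starts between 0 and 0.03; the ball is over the notch somewhere between 0.08 and 0.14. It slides with about 1.5 N of friction.
- ball (a joint): How far the carriage's spring ball (16 mm) has dropped, m: 0 to 0.0005 riding on the strip, about 0.003 centred in the notch. It begins to drop 5 mm before the notch centre and then pulls the carriage in with up to about 3 N; leaving the notch takes 8 to 13 N. Left free in the notch it settles within 2 mm of the centre. A steel pin on the carriage, 40 mm to the post's -y side, sinks with it from 8 to 5 mm tall.
- jar: Bystander: clear closed jar, 44 mm diameter, 50 mm tall, loose. Origin at the centre of its underside.
- spare_post: Bystander: black post with a round foot, foot 48 mm diameter, post 19 mm diameter, 76 mm tall, loose. Origin at the centre of its underside.
- lens_ring: Bystander: empty aluminium ring lying flat, 40 mm outside diameter, 12 mm high, loose. Origin at the centre of its underside.
Not all that is in view belongs to the job. What is meant by the readout is not blue or pink, and is the larger of those in its own colour.

How it is judged:
By the outcome, as a careful person would: the job done as asked, in the order asked, and still so for the second after the job is handed in, while the arm keeps its last pose, push and grip.
It also fails if it takes over 72 s, if anything falls off the work surface, if the arm or the gripper's body presses on something with over 40 N, if the wrist force passes 120 N, or if a joint passes its speed limit or range.

ROBOT

A 6-joint arm with a two-finger parallel gripper is mounted at the origin on the work surface. World frame = base frame: x ahead of the robot, y to its left, z up, the work surface at z = 0. Lengths are in m, angles in rad, forces in N, time in s.
With the tool pointing down it reaches from about 0.35 to 0.85 m from the base axis. Payload 8.1 kg.
Tool frame: the origin (TCP) lies on the mounting face of the last link; the fingertips stand 186 mm ahead of it and the grasp point (between the pads) lies 167 mm ahead of it; y points along the fingers, x is the direction in which the jaws open and shut, and the axes are right-handed (so a half turn about y gives the same grasp; the last joint's range is limited). The gripper opens to 93 mm and grips with 3 to 60 N. Pads are 15 mm wide; open, the fingers measure 128 mm over their backs; the gripper's body (75 mm by 188 mm) begins 65 mm behind the grasp point.
Start: joints at [1.05, 0.13, 1.488, -0, 1.523, -0.085], TCP at [0.253, 0.544, 0.405] pointing down, gripper open.
Joint ranges: [-2.96, 2.96], [-0.89, 2.26], [0.02, 2.5], [-1.34, 4.48], [0, 2.73], [-2.66, 2.66]. Speed limits (rad/s): [2.39, 2.39, 2.79, 3.14, 3.14, 3.14].

INTERFACE

Orientations are given as a rotation vector (axis times angle).
In Python, from plant import robot, imaging gives the robot as it stands.
- The arm moves only by the shell command python3 -m inch 'ROWS' [OPENING] [FORCE]. ROWS is JSON, a list of rows, each an object of numbers: "x", "y", "z": the shift along the tool's x, y, z in mm; "twist": the turn about the tool's y in rad. In form: [{"x": .., "y": .., "z": .., "twist": ..}, ...]. A call has 1 to 12 rows; each row shifts and turns the commanded pose from where the row before left it, along the tool's axes as they then stand; what a row does not reach is not made up. A row lasts 1/10 s, in which the tool goes at most 50 mm and 8.59 degrees, less where a joint would pass 70% of its speed; a pose out of reach is approached as far as the arm can. A call with a gripper value outside its range is refused whole. OPENING is the gripper command: -1 is shut, 1 is fully open, values between are in proportion, set as the call begins (- or left out, the last holds). The fingers move at their own pace and stop on an object; FORCE is the grip in N (left out, the last holds). Time passes only in rows, so rows that do not move let the fingers close. It gives the time, the measured TCP pose, the force and the opening at its end, in the units of the state.
- robot.read_state(): the state, without advancing time (a new reading comes with each control period).
- imaging.read_camera(name): name is "scene" or "side" or "wrist"; returns a dict with "color" (384x512x3 uint8, red, green, blue), "depth" (384x512 float32, m along the optical axis (not along the pixel's ray), 0 where there is no reading), "fx", "fy", "cx", "cy" (pixels), "k1" (the pictures are not rectified: a ray, as slopes to the right and down, at radius r is drawn at 1 + k1 r^2 times it, then the intrinsics apply), "rvec" (rotation vector, rad) and "tvec" (3), from world to camera coordinates, as OpenCV has them; the wrist camera has in their place "tool_from_camera" (4x4, takes a point from camera to tool coordinates, whose origin is the TCP and whose axes are the tool frame's). Camera axes: x right, y down, z forward; pixel columns grow to the right and rows downward; lengths in m; the calibration is good to about 2 mm. A picture is of the moment at which its call begins: read the wrist's pose just before it.
- robot.close_job(): hands the job in, once; it reports no verdict.
The state is a dict: "t": time; "q": joint angles; "dq": joint speeds; "joint_torque": joint torques, N m; "tool_pos": TCP position; "orientation": TCP orientation; "force": force on the tool from outside, world axes, zero at the start; "wrist_torque": the same for the moment, N m; "opening": finger opening in m.
Only numpy, scipy, OpenCV 4.12 (cv2) and the standard library are available. Lean on these libraries where they do the work, as an engineer would, in place of code of your own. Each camera call takes 0.05 s, during which the arm holds its last target.

## Working session

There is one attempt and no reset: what is moved stays moved. The work goes in short steps, Python scripts to look and compute and a shell command to move; the robot and the scene stay as the last step left them, time stands still between calls to the robot, and variables do not carry over. Pictures are saved under pics/ and viewed, and the job is handed in when it is done.

```bash
ls; mkdir -p pics
cat > h.py <<'E'
import numpy as np, cv2
from plant import robot, imaging
from scipy.spatial.transform import Rotation as R
def grab(n,save=None):
    s=robot.read_state(); c=imaging.read_camera(n)
    if 'tool_from_camera' in c:
        T=np.eye(4);T[:3,:3]=R.from_rotvec(s['orientation']).as_matrix();T[:3,3]=s['tool_pos']
        W=T@np.array(c['tool_from_camera'])
    else:
        W=np.eye(4);Rm=R.from_rotvec(c['rvec']).as_matrix();W[:3,:3]=Rm.T;W[:3,3]=-Rm.T@np.array(c['tvec'])
    c['W']=W
    if save: cv2.imwrite('pics/'+save,c['color'][:,:,::-1])
    np.save('/tmp/%s.npy'%n,c,allow_pickle=True)
    return c
def load(n): return np.load('/tmp/%s.npy'%n,allow_pickle=True).item()
def slopes(c,uv):
    K=np.array([[c['fx'],0,c['cx']],[0,c['fy'],c['cy']],[0,0,1]]);
    return cv2.undistortPoints(np.array(uv,float).reshape(-1,1,2),K,np.array([c['k1'],0,0,0.])).reshape(-1,2)
def ray(c,uv):
    p=slopes(c,uv); d=np.c_[p,np.ones(len(p))]@c['W'][:3,:3].T
    return c['W'][:3,3],d
def onplane(c,uv,z):
    o,d=ray(c,uv); return o+d*((z-o[2])/d[:,2])[:,None]
def bydepth(c,uv):
    o,d=ray(c,uv); return np.array([o+dd*c['depth'][int(round(v)),int(round(u))] for dd,(u,v) in zip(d,uv)])
def proj(c,P):
    Wi=np.linalg.inv(c['W']);q=np.atleast_2d(P)@Wi[:3,:3].T+Wi[:3,3];p=q[:,:2]/q[:,2:]
    r2=(p**2).sum(1)[:,None];p=p*(1+c['k1']*r2);return p*[c['fx'],c['fy']]+[c['cx'],c['cy']]
def cloud(c):
    v,u=np.mgrid[0:384,0:512];uv=np.c_[u.ravel(),v.ravel()]
    o,d=ray(c,uv);return (o+d*c['depth'].ravel()[:,None]).reshape(384,512,3)
E
python3 - <<'E'
from h import *
for n in ['scene','side','wrist']:
    c=grab(n,n+'0.png'); print(n,c['W'].round(3).tolist(),c['fx'],c['k1'])
s=robot.read_state();print({k:np.round(v,3).tolist() for k,v in s.items()})
E
```

```text
pics
scene [[-0.768, 0.473, -0.431, 0.978], [0.64, 0.557, -0.53, 0.57], [-0.01, -0.683, -0.73, 0.815], [0.0, 0.0, 0.0, 1.0]] 420.64393498781055 -0.09231461607305706
side [[0.864, -0.307, 0.399, 0.093], [-0.503, -0.56, 0.658, -0.698], [0.022, -0.769, -0.638, 0.817], [0.0, 0.0, 0.0, 1.0]] 383.375705303787 -0.017581525956840042
wrist [[0.423, 0.872, 0.248, 0.184], [0.906, -0.406, -0.118, 0.575], [-0.002, 0.275, -0.962, 0.384], [0.0, 0.0, 0.0, 1.0]] 300.72505182290877 -0.08139940684112122
{'t': 0.15, 'q': [1.05, 0.131, 1.489, -0.0, 1.523, -0.085], 'dq': [0.0, -0.003, -0.004, 0.0, -0.001, -0.001], 'joint_torque': [0.001, -56.048, -49.233, 0.077, 0.031, -0.0], 'tool_pos': [0.253, 0.544, 0.404], 'orientation': [-1.385, -0.882, 0.884], 'force': [0.099, 0.469, 0.173], 'wrist_torque': [-0.014, -0.056, -0.016], 'opening': 0.093}
```

View pics/scene0.png

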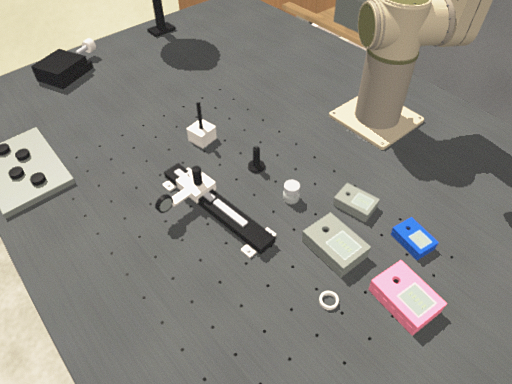

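View pics/side0.png

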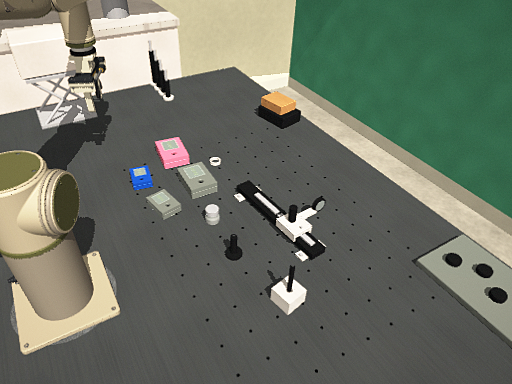

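View pics/wrist0.png

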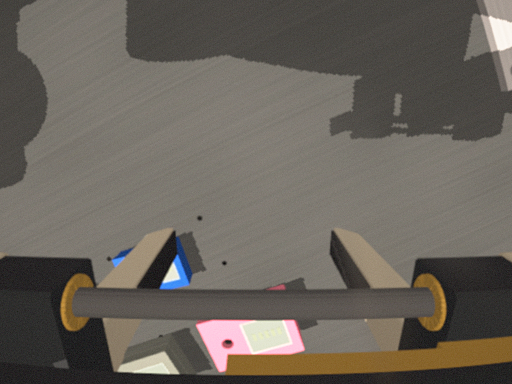

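Run:
```python
from h import *
s=robot.read_state();print(R.from_rotvec(s['orientation']).as_matrix().round(4), s['tool_pos'])
```

```text
[[ 4.221e-01 -7.000e-04 -9.065e-01]
 [ 9.065e-01 -1.300e-03  4.221e-01]
 [-1.500e-03 -1.000e+00  1.000e-04]] [0.25315559 0.54379309 0.40391277]
```

Run:
```python
from h import *
def crop(n,x0,y0,w,h,f,o):
    c=load(n);im=c['color'][y0:y0+h,x0:x0+w,::-1];cv2.imwrite('pics/'+o,cv2.resize(im,None,fx=f,fy=f,interpolation=cv2.INTER_CUBIC))
crop('scene',150,90,200,150,4,'c1.png')
crop('scene',270,180,130,110,5,'c2.png')
crop('side',130,130,200,150,4,'c3.png')
crop('side',225,180,110,140,4,'c4.png')
```

```text
(no output)
```

View pics/c1.png

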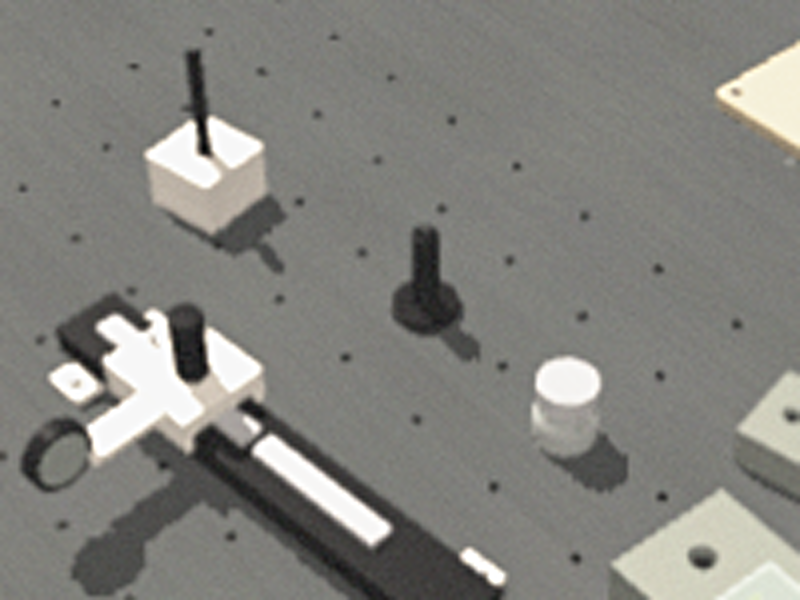

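View pics/c2.png

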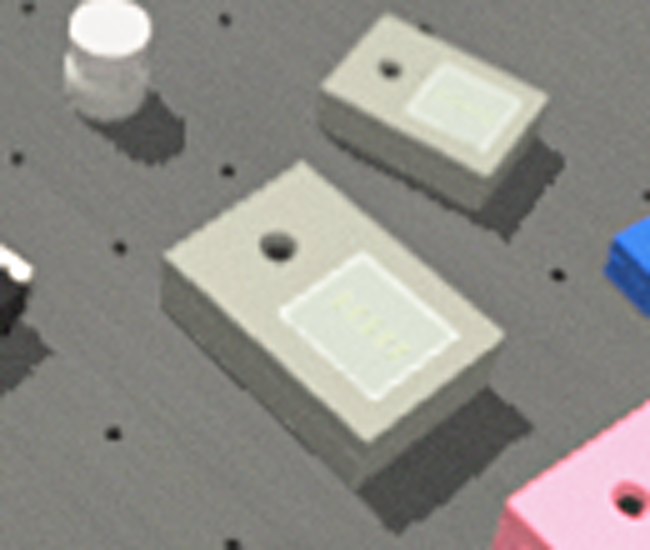

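View pics/c3.png

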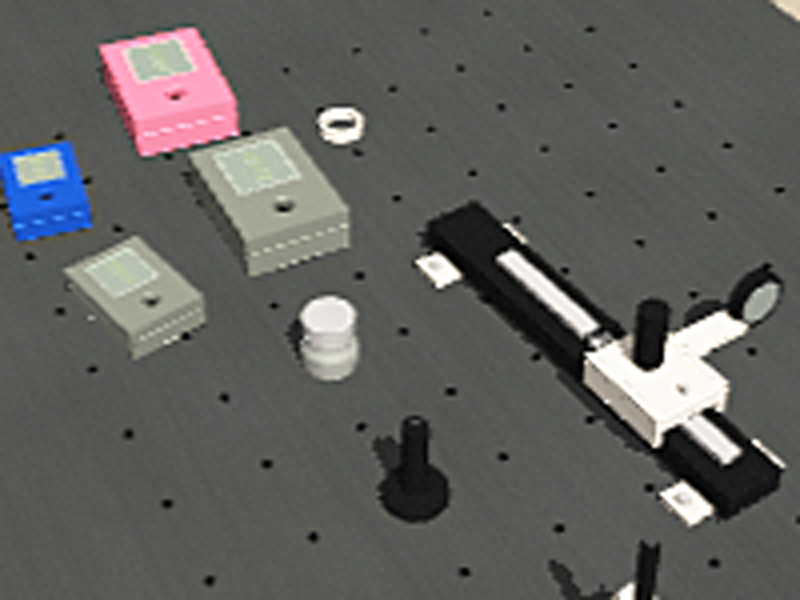

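View pics/c4.png

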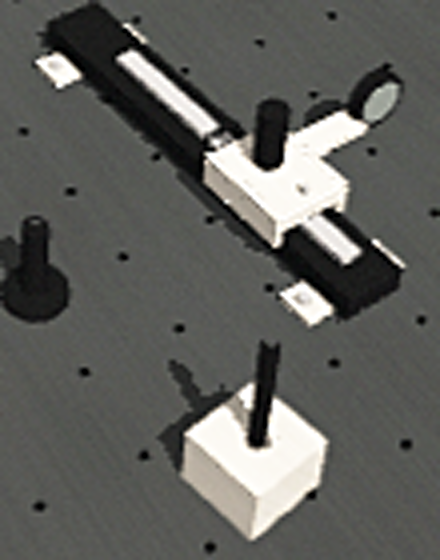

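Run:
```python
from h import *
S=load('scene');D=load('side')
def tri(a,b):
    o1,d1=ray(S,[a]);o2,d2=ray(D,[b]);d1=d1[0];d2=d2[0]
    st=np.linalg.lstsq(np.c_[d1,-d2],o2-o1,rcond=None)[0];p=o1+d1*st[0];q=o2+d2*st[1]
    return (p+q)/2,np.linalg.norm(p-q)
for n,a,b,z in [('stytop',(198.4,102.8),(292,265.8),.135),('stybase',(201.4,128),(289,290),.045),('hole',(325.3,228.9),(201.2,181.3),.04),
  ('posttop',(196.5,167.7),(293,206),.103),('jartop',(291.6,184.8),(212,208),.05),('sparetop',(256.3,147.8),(233,235),.076),
  ('railend+y L',(0,0),(0,0),.03)][:6]:
    print(n,tri(a,b)[0].round(4),round(tri(a,b)[1],4),onplane(S,[a],z)[0].round(4),onplane(D,[b],z)[0].round(4))
# readout corners top scene
c=[(300,162),(165,256),(367,440),(503,333)]
P=onplane(S,[((x+.5)/5-.5+270,(y+.5)/5-.5+180) for x,y in c],.04);print(P.round(4),np.linalg.norm(np.diff(P,axis=0),axis=1))
ctr=P.mean(0);yax=((P[2]+P[3])-(P[0]+P[1]))/2;yax/=np.linalg.norm(yax);print('ctr',ctr,'hole pred',ctr-.035*yax,yax)
# rail ends: strip ends side view
for n,pts in [('strip',[(510,258),(735,455)])]:
    Q=onplane(D,[((x+.5)/4-.5+130,(y+.5)/4-.5+130) for x,y in pts],.036);print(Q.round(4),Q[0]-Q[1])
```

```text
stytop [ 0.4775 -0.2724  0.1281] 0.0006 [ 0.4827 -0.2642  0.135 ] [ 0.4734 -0.2765  0.135 ]
stybase [ 0.4776 -0.2738  0.0379] 0.0007 [ 0.4819 -0.2658  0.045 ] [ 0.4743 -0.2778  0.045 ]
hole [0.4715 0.2164 0.0358] 0.0016 [0.4735 0.2186 0.04  ] [0.4699 0.2108 0.04  ]
posttop [ 0.6165 -0.0851  0.1026] 0.0001 [ 0.6167 -0.0847  0.103 ] [ 0.6163 -0.0854  0.103 ]
jartop [0.4408 0.0709 0.0475] 0.0009 [0.443  0.0723 0.05  ] [0.4393 0.0687 0.05  ]
sparetop [ 0.4333 -0.0742  0.0694] 0.0023 [ 0.4392 -0.069   0.076 ] [ 0.4294 -0.079   0.076 ]
[[0.4285 0.1901 0.04  ]
 [0.5174 0.1884 0.04  ]
 [0.5207 0.3161 0.04  ]
 [0.4321 0.3183 0.04  ]] [0.08891566 0.12769522 0.08859078]
ctr [0.474662   0.25323569 0.04      ] hole pred [0.47370503 0.21824878 0.04      ] [2.73419102e-02 9.99626140e-01 4.33877216e-16]
[[ 0.5985  0.0724  0.036 ]
 [ 0.6253 -0.1803  0.036 ]] [-0.02683265  0.25269795  0.        ]
```

```bash
cat >> h.py <<'E'
def rel(target_grasp):
    "mm in tool axes to bring the grasp point to target (world)"
    s=robot.read_state();M=R.from_rotvec(s['orientation']).as_matrix()
    g=np.array(s['tool_pos'])+M@[0,.167,0]
    return (M.T@(np.array(target_grasp)-g)*1000).round(1), g.round(4), np.degrees(np.arctan2(M[1,0],M[0,0])).round(2)
E
python3 -m inch '[{"twist":-0.135},{"twist":-0.135},{"twist":-0.135},{"twist":-0.135},{"x":0}]'
python3 - <<'E'
from h import *
c=load('wrist');s=robot.read_state()
c0=np.linalg.inv(c['tool_from_camera'])
for y in (.167,.262,.36):
    for z in (0,.06): print(y,z,proj({**c,'W':c['tool_from_camera']},[0,y,z]))
print(rel([.472,.216,.236]))
print(rel([.50,.19,.236]))
E
```

```text
0.167 0 [[254.07621435 255.90654049]]
0.167 0.06 [[254.14157671 143.84344433]]
0.262 0 [[253.69981984 203.47638732]]
0.262 0.06 [[253.71035674 131.0114309 ]]
0.36 0 [[253.51700838 178.17557902]]
0.36 0.06 [[253.51514986 125.21134883]]
(array([-204.5,    1.2, -336.8]), array([0.253 , 0.5436, 0.2369]), np.float64(65.03))
(array([-216.3,    1.2, -373.1]), array([0.253 , 0.5436, 0.2369]), np.float64(65.03))$[0]: bad value
```

```bash
python3 -m inch '[{"x":0,"y":0,"z":0,"twist":-0.135},{"x":0,"y":0,"z":0,"twist":-0.135},{"x":0,"y":0,"z":0,"twist":-0.135},{"x":0,"y":0,"z":0,"twist":-0.135},{"x":0,"y":0,"z":0,"twist":0}]'
python3 - <<'E'
from h import *
print(rel([.472,.216,.236]))
E
```

```text
t: 0.65
tool_pos: [0.2532, 0.5439, 0.4043]
orientation: [-1.157, -1.287, 1.288]
force: [-0.1, 0.0, -0.3]
opening: 0.0932
(array([-349.2,    1.4, -182.8]), array([0.2531, 0.5438, 0.2373]), np.float64(96.1))
```

```bash
python3 -m inch '[{"x":-35,"y":0,"z":-18,"twist":0},{"x":-35,"y":0,"z":-18,"twist":0},{"x":-35,"y":0,"z":-18,"twist":0},{"x":-35,"y":0,"z":-18,"twist":0},{"x":-35,"y":0,"z":-18,"twist":0},{"x":-35,"y":0,"z":-18,"twist":0},{"x":-35,"y":0,"z":-18,"twist":0},{"x":-35,"y":0,"z":-18,"twist":0},{"x":-35,"y":0,"z":-18,"twist":0},{"x":-35,"y":0,"z":-18,"twist":0},{"x":0,"y":0,"z":0,"twist":0},{"x":0,"y":0,"z":0,"twist":0}]'
python3 - <<'E'
from h import *
print(rel([.472,.216,.236]))
c=grab('wrist','w1.png')
E
```

```text
t: 1.85
tool_pos: [0.4689, 0.214, 0.4046]
orientation: [-1.16, -1.281, 1.282]
force: [-0.6, 0.5, -1.5]
opening: 0.0931
(array([ 1.6,  1.6, -3.4]), array([0.4688, 0.214 , 0.2376]), np.float64(95.66))
```

View pics/w1.png

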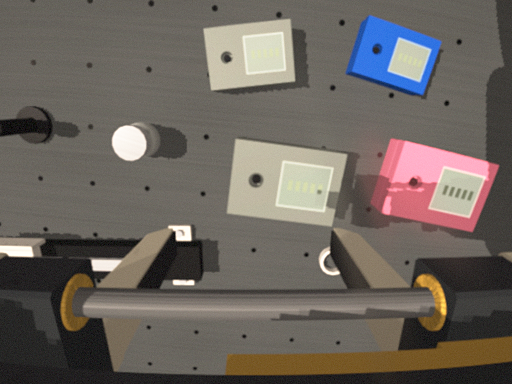

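Run:
```python
from h import *
c=load('wrist');im=c['color']
cv2.imwrite('pics/w1c.png',cv2.resize(im[130:235,215:360,::-1],None,fx=5,fy=5,interpolation=cv2.INTER_CUBIC))
g=im.min(2).astype(int)
sub=g[165:195,240:272]; m=sub<90
n,l,st,ce=cv2.connectedComponentsWithStats(m.astype(np.uint8)); print(st,ce+[240,165])
# bright hull corners
hsv=cv2.cvtColor(im,cv2.COLOR_RGB2HSV)
mm=((g>110)).astype(np.uint8);n,l,st,ce=cv2.connectedComponentsWithStats(mm);k=l[150,250]
cn=max(cv2.findContours((l==k).astype(np.uint8),0,2)[0],key=cv2.contourArea)
h=cv2.convexHull(cn);ap=cv2.approxPolyDP(h,4,True)[:,0];print(st[k],ap)
P=onplane(c,ap,.04);print(P.round(4),np.linalg.norm(np.roll(P,-1,0)-P,axis=1))
i=[i for i in range(1)]
print('dep',bydepth(c,[(256,180),(250,200),(290,150)]).round(4))
print('hole rim',onplane(c,[(256.2,180)],.04), 'btn',onplane(c,[(256.2,180)],.035))
```

```text
[[  0   0  32  30 855]
 [ 10   9  12  13 105]] [[255.52982456 179.49824561]
 [255.25714286 179.51428571]]
[ 226  138  121   89 8059] [[235 139]
 [346 154]
 [332 225]
 [226 213]]
[[0.4262 0.1885 0.04  ]
 [0.4302 0.3174 0.04  ]
 [0.5185 0.316  0.04  ]
 [0.5156 0.1849 0.04  ]] [0.12902887 0.088265   0.13109324 0.08946193]
dep [[0.4722 0.2171 0.0358]
 [0.4963 0.2123 0.0401]
 [0.4325 0.2523 0.0392]]
hole rim [[0.47123375 0.21720436 0.04      ]] btn [[0.472364   0.21737188 0.035     ]]
```

View pics/w1c.png

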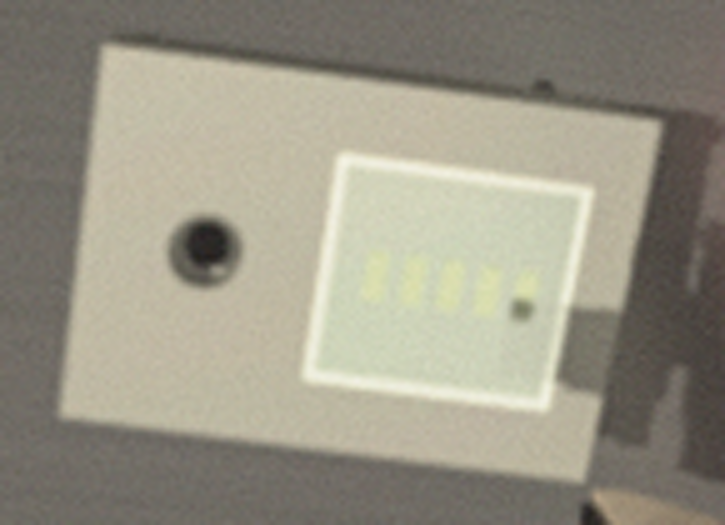

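```bash
python3 -m inch '[{"x":-44,"y":0,"z":4,"twist":0},{"x":-44,"y":0,"z":4,"twist":0},{"x":-44,"y":0,"z":4,"twist":0},{"x":-44,"y":0,"z":4,"twist":0},{"x":-44,"y":0,"z":4,"twist":0},{"x":-44,"y":0,"z":4,"twist":0},{"x":-44,"y":0,"z":4,"twist":0},{"x":-44,"y":0,"z":4,"twist":0},{"x":-44,"y":0,"z":4,"twist":0},{"x":-44,"y":0,"z":4,"twist":0},{"x":-44,"y":0,"z":4,"twist":0},{"x":0,"y":0,"z":0,"twist":0}]'
python3 -m inch '[{"x":0,"y":0,"z":0,"twist":0},{"x":0,"y":0,"z":0,"twist":0}]'
python3 - <<'E'
from h import *
print(rel([.4775,-.2735,.236]),robot.read_state()['q'])
c=grab('wrist','w2.png')
E
```

```text
t: 3.1
tool_pos: [0.4753, -0.2742, 0.4043]
orientation: [-1.16, -1.282, 1.284]
force: [-0.6, 1.1, -0.6]
opening: 0.0928
t: 3.3
tool_pos: [0.4758, -0.2698, 0.4046]
orientation: [-1.157, -1.287, 1.286]
force: [0.1, 0.8, -0.3]
opening: 0.093
(array([-4. ,  1.6, -1.3]), array([ 0.4757, -0.2697,  0.2376]), np.float64(96.03)) [-6.09772443e-01 -1.26013271e-02  1.63710985e+00  5.31062419e-04
  1.51768527e+00 -2.28588213e+00]
```

View pics/w2.png

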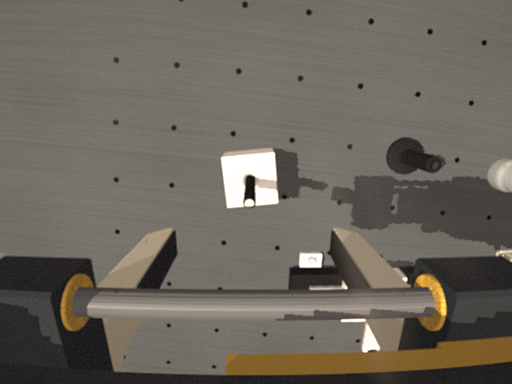

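Run:
```python
from h import *
c=load('wrist');im=c['color']
cv2.imwrite('pics/w2c.png',cv2.resize(im[140:220,210:290,::-1],None,fx=7,fy=7,interpolation=cv2.INTER_CUBIC))
print(onplane(c,[(249,203)],.135),onplane(c,[(249.5,178.5)],.045))
print(bydepth(c,[(249,203),(249,190),(235,170),(270,195)]).round(4))
g=im.min(2);m=(g>150).astype(np.uint8);n,l,st,ce=cv2.connectedComponentsWithStats(m);k=l[160,240]
h=cv2.convexHull(max(cv2.findContours((l==k).astype(np.uint8),0,2)[0],key=cv2.contourArea));ap=cv2.approxPolyDP(h,3,True)[:,0];print(ap)
P=onplane(c,ap,.045);print(P.round(4),P.mean(0),np.linalg.norm(np.roll(P,-1,0)-P,axis=1))
```

```text
[[ 0.47771056 -0.27375348  0.135     ]] [[ 0.47610921 -0.27442952  0.045     ]]
[[ 0.5056 -0.272   0.0451]
 [ 0.473  -0.2746  0.1089]
 [ 0.4679 -0.292   0.0452]
 [ 0.4934 -0.2485  0.0445]]
[[271 149]
 [278 202]
 [227 207]
 [221 157]
 [229 152]]
[[ 0.4397 -0.2538  0.045 ]
 [ 0.5008 -0.2381  0.045 ]
 [ 0.5133 -0.2975  0.045 ]
 [ 0.4546 -0.3091  0.045 ]
 [ 0.448  -0.3006  0.045 ]] [ 0.47130896 -0.27981123  0.045     ] [0.06311418 0.06072528 0.05984563 0.01080279 0.0475011 ]
```

View pics/w2c.png

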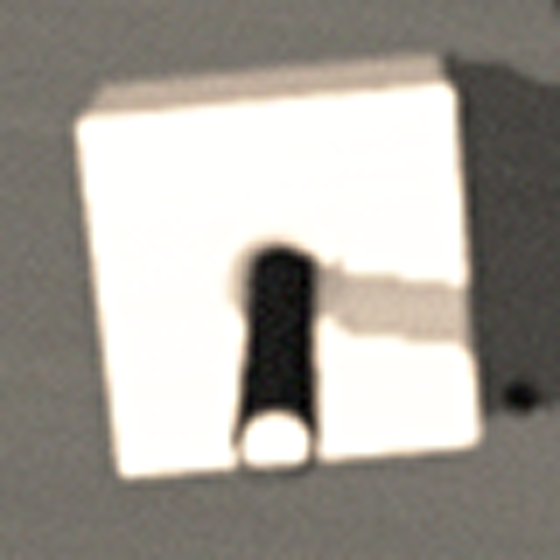

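Run:
```python
from h import *
c=load('wrist')
P=onplane(c,[(221,156.9),(275.4,151.9),(278.6,203.9),(227.1,208.3)],.045);print(P.round(4),P.mean(0),np.linalg.norm(np.roll(P,-1,0)-P,axis=1))
print(onplane(c,[(249.1,202.4)],.135))
print(rel([.477,-.274,.100]))
```

```text
[[ 0.4545 -0.3091  0.045 ]
 [ 0.4424 -0.2485  0.045 ]
 [ 0.5031 -0.2371  0.045 ]
 [ 0.5149 -0.2972  0.045 ]] [ 0.47874701 -0.27297494  0.045     ] [0.06185987 0.06172239 0.0613385  0.06158392]
[[ 0.47715891 -0.27372219  0.135     ]]
(array([ -4.6, 137.7,  -0.7]), array([ 0.4758, -0.2696,  0.2377]), np.float64(96.07))
```

```bash
python3 -m inch '[{"x":-4,"y":0,"z":-2,"twist":0},{"x":0,"y":25,"z":0,"twist":0},{"x":0,"y":28,"z":0,"twist":0},{"x":0,"y":28,"z":0,"twist":0},{"x":0,"y":28,"z":0,"twist":0},{"x":0,"y":28,"z":0,"twist":0},{"x":0,"y":0,"z":0,"twist":0},{"x":0,"y":0,"z":0,"twist":0}]'
python3 - <<'E'
from h import *
print(rel([.478,-.2735,.100]))
c=grab('wrist','w3.png')
E
```

```text
t: 4.15
tool_pos: [0.4779, -0.2746, 0.2681]
orientation: [-1.157, -1.286, 1.286]
force: [-0.0, -0.1, 0.5]
opening: 0.0932
(array([ 1. ,  1.1, -0.3]), array([ 0.4778, -0.2745,  0.1011]), np.float64(96.02))
```

View pics/w3.png

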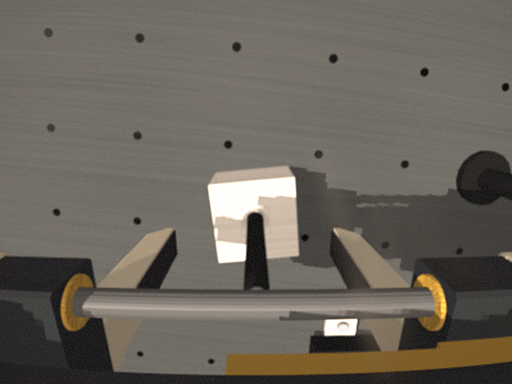

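```bash
python3 -m inch '[{"x":0,"y":0,"z":0,"twist":0},{"x":0,"y":0,"z":0,"twist":0},{"x":0,"y":0,"z":0,"twist":0},{"x":0,"y":0,"z":0,"twist":0},{"x":0,"y":0,"z":0,"twist":0},{"x":0,"y":0,"z":0,"twist":0},{"x":0,"y":0,"z":0,"twist":0},{"x":0,"y":0,"z":0,"twist":0}]' -1 25
python3 - <<'E'
from h import *
c=load('wrist');print(onplane(c,[(256,213)],.045), rel([.478,-.2735,.100]),robot.read_state()['force'])
E
```

```text
t: 5.0
tool_pos: [0.4776, -0.2752, 0.2677]
orientation: [-1.158, -1.285, 1.285]
force: [0.4, -0.2, 1.1]
opening: 0.0334
[[ 0.47217697 -0.27381881  0.045     ]] (array([ 1.6,  0.7, -0.5]), array([ 0.4776, -0.2752,  0.1007]), np.float64(95.97)) [ 0.42302433 -0.17050675  1.07365669]
```

```bash
python3 -m inch '[{"x":0,"y":0,"z":0,"twist":0},{"x":0,"y":0,"z":0,"twist":0},{"x":0,"y":0,"z":0,"twist":0},{"x":0,"y":0,"z":0,"twist":0},{"x":0,"y":0,"z":0,"twist":0},{"x":0,"y":0,"z":0,"twist":0}]'
python3 - <<'E'
from h import *
print(rel([.478,-.2735,.100]),robot.read_state()['force'],robot.read_state()['wrist_torque'])
c=grab('wrist','w4.png')
E
```

```text
t: 5.6
tool_pos: [0.4777, -0.2747, 0.2676]
orientation: [-1.157, -1.286, 1.285]
force: [-0.9, 4.9, 2.9]
opening: 0.0115
(array([ 0.9,  0.6, -0.5]), array([ 0.4776, -0.2745,  0.1006]), np.float64(95.98)) [-0.86895462  4.87516213  2.89081881] [1.32130712 0.10220679 0.01549261]
```

View pics/w4.png

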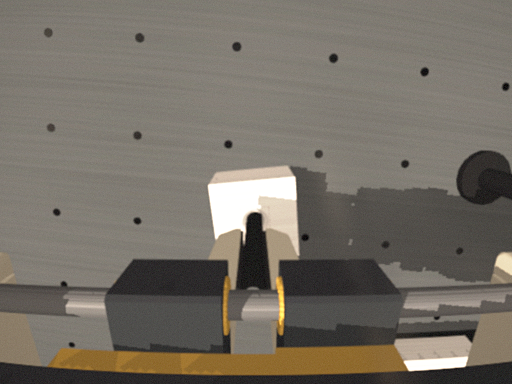

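```bash
python3 -m inch '[{"x":0.8,"y":0,"z":0,"twist":0},{"x":0,"y":0,"z":0,"twist":0},{"x":0,"y":0,"z":0,"twist":0}]'
python3 - <<'E'
from h import *
s=robot.read_state();print(s['force'],s['wrist_torque'],s['tool_pos'])
E
python3 -m inch '[{"x":0,"y":-10,"z":0,"twist":0},{"x":0,"y":-10,"z":0,"twist":0},{"x":0,"y":-10,"z":0,"twist":0}]'
python3 - <<'E'
from h import *
s=robot.read_state();print(s['force'],s['wrist_torque'],s['tool_pos'])
E
```

```text
t: 5.95
tool_pos: [0.4776, -0.2743, 0.2677]
orientation: [-1.158, -1.286, 1.286]
force: [-0.0, 4.1, 0.6]
opening: 0.0115
[-2.11084471e-04  4.12552369e+00  6.46815058e-01] [0.87938722 0.01337876 0.00601157] [ 0.47757022 -0.27427258  0.26765185]
t: 6.25
tool_pos: [0.4777, -0.2748, 0.2991]
orientation: [-1.159, -1.285, 1.286]
force: [-0.0, -0.3, -0.3]
opening: 0.0115
[-0.03347215 -0.27109873 -0.2697255 ] [ 0.06334788 -0.03387189 -0.04048614] [ 0.47768018 -0.27478999  0.29910863]
```

```bash
python3 -m inch '[{"x":0,"y":-30,"z":0,"twist":0},{"x":0,"y":-30,"z":0,"twist":0},{"x":0,"y":-30,"z":0,"twist":0},{"x":0,"y":0,"z":0,"twist":0},{"x":0,"y":0,"z":0,"twist":0}]'
python3 - <<'E'
from h import *
s=robot.read_state();print(s['force'],s['wrist_torque'],s['tool_pos'])
print(rel([.4713,.2168,.22]))
for n in ['wrist','side']: c=grab(n,n+'5.png')
c=load('side');cv2.imwrite('pics/side5c.png',cv2.resize(c['color'][190:330,220:340,::-1],None,fx=4,fy=4,interpolation=cv2.INTER_CUBIC))
E
```

```text
t: 6.75
tool_pos: [0.4778, -0.2748, 0.3897]
orientation: [-1.162, -1.286, 1.286]
force: [-0.2, -0.3, -1.1]
opening: 0.0116
[-0.21289549 -0.25121808 -1.09006204] [ 0.10422227 -0.03294346  0.0270475 ] [ 0.47779787 -0.27483961  0.38967346]
(array([490.1,   1.4, -44.1]), array([ 0.4783, -0.2753,  0.2227]), np.float64(95.96))
```

View pics/wrist5.png

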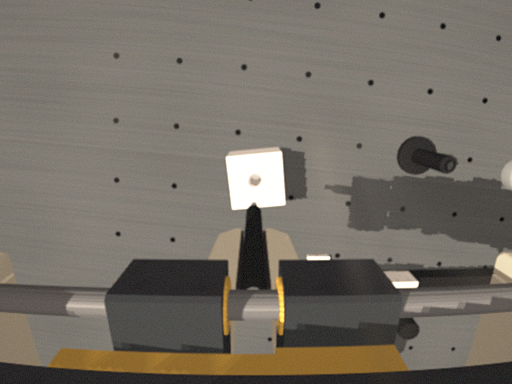

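View pics/side5c.png

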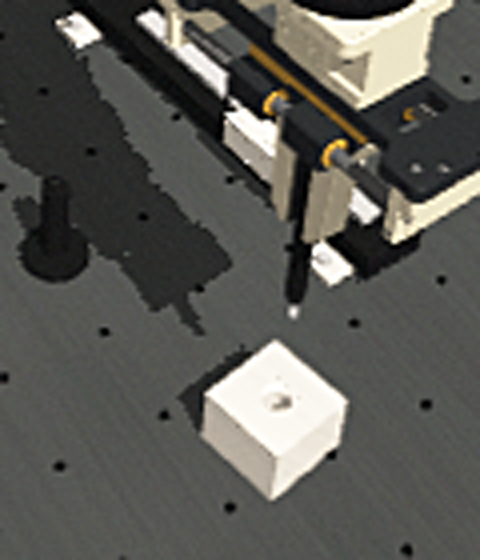

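Run:
```python
from h import *
c=load('wrist');im=c['color']
cv2.imwrite('pics/w5c.png',cv2.resize(im[140:240,215:295,::-1],None,fx=6,fy=6,interpolation=cv2.INTER_CUBIC))
W=c['W']
print('hole rim',onplane(c,[(255,179.5)],.045),'tip',onplane(c,[(254,206)],.127))
print('depth tip',bydepth(c,[(254,208),(254,212)]))
```

```text
hole rim [[ 0.47629186 -0.27466401  0.045     ]] tip [[ 0.48055737 -0.27534911  0.127     ]]
depth tip [[ 0.47367914 -0.27607639  0.15321923]
 [ 0.47354847 -0.27609241  0.16283397]]
```

View pics/w5c.png

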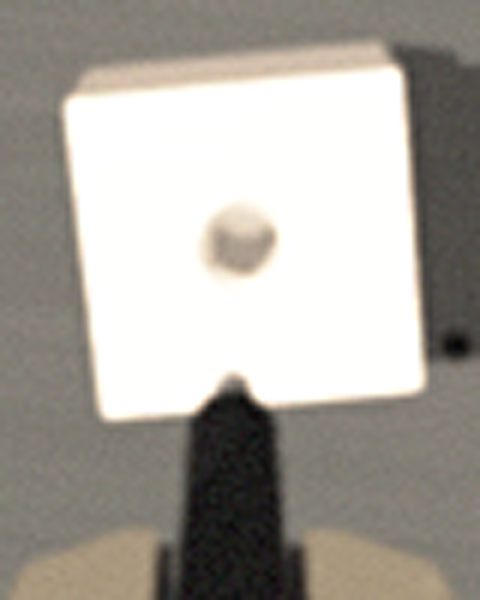

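```bash
python3 -m inch '[{"x":44,"y":0,"z":-4,"twist":0},{"x":44,"y":0,"z":-4,"twist":0},{"x":44,"y":0,"z":-4,"twist":0},{"x":44,"y":0,"z":-4,"twist":0},{"x":44,"y":0,"z":-4,"twist":0},{"x":44,"y":0,"z":-4,"twist":0},{"x":44,"y":0,"z":-4,"twist":0},{"x":44,"y":0,"z":-4,"twist":0},{"x":44,"y":0,"z":-4,"twist":0},{"x":44,"y":0,"z":-4,"twist":0},{"x":44,"y":0,"z":-4,"twist":0},{"x":0,"y":0,"z":0,"twist":0}]'
python3 -m inch '[{"x":6,"y":0,"z":0,"twist":0},{"x":0,"y":0,"z":0,"twist":0},{"x":0,"y":0,"z":0,"twist":0}]'
python3 - <<'E'
from h import *
print(rel([.4713,.2168,.127]))
for n in ['wrist']: c=grab(n,n+'6.png')
E
```

```text
t: 8.05
tool_pos: [0.4698, 0.2158, 0.3861]
orientation: [-1.153, -1.287, 1.29]
force: [-1.1, -0.0, -0.2]
opening: 0.0116
t: 8.35
tool_pos: [0.4705, 0.2166, 0.3872]
orientation: [-1.159, -1.284, 1.285]
force: [-0.9, -0.7, -0.4]
opening: 0.0116
(array([ 0.2, 93.2, -1. ]), array([0.4704, 0.2165, 0.2202]), np.float64(95.9))
```

View pics/wrist6.png

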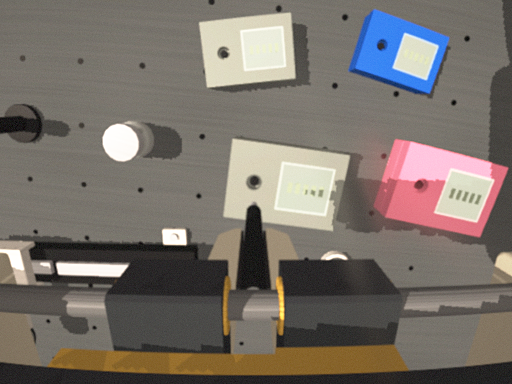

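```bash
python3 -m inch '[{"x":0,"y":20,"z":-1,"twist":0},{"x":0,"y":25,"z":0,"twist":0},{"x":0,"y":25,"z":0,"twist":0},{"x":0,"y":10,"z":0,"twist":0},{"x":0,"y":0,"z":0,"twist":0},{"x":0,"y":0,"z":0,"twist":0}]'
python3 - <<'E'
from h import *
print(rel([.4713,.2168,.127]),robot.read_state()['force'])
c=grab('wrist','w7.png')
cv2.imwrite('pics/w7c.png',cv2.resize(c['color'][140:260,200:350,::-1],None,fx=5,fy=5,interpolation=cv2.INTER_CUBIC))
E
```

```text
t: 9.0
tool_pos: [0.4718, 0.2173, 0.3088]
orientation: [-1.159, -1.286, 1.284]
force: [-0.1, 0.5, 0.0]
opening: 0.0116
(array([-0.5, 14.8,  0.7]), array([0.472 , 0.2174, 0.1418]), np.float64(95.93)) [-0.07204558  0.5134967   0.01268606]
```

View pics/w7c.png

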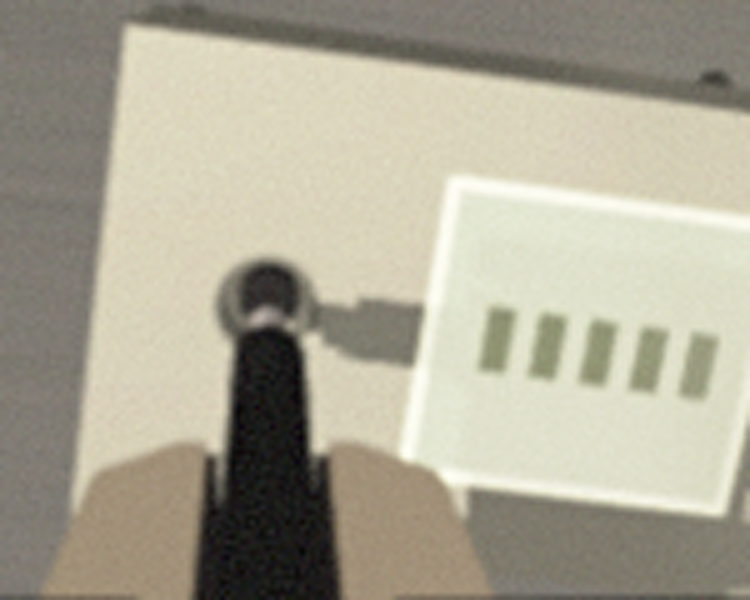

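Aligned: the tip is over the hole (crop ≈(268,305)). Pressing slowly.

```bash
python3 -m inch '[{"x":0,"y":4,"z":0,"twist":0},{"x":0,"y":4,"z":0,"twist":0},{"x":0,"y":2,"z":0,"twist":0},{"x":0,"y":0,"z":0,"twist":0},{"x":0,"y":0,"z":0,"twist":0}]'
python3 -m inch '[{"x":0,"y":1,"z":0,"twist":0},{"x":0,"y":1,"z":0,"twist":0},{"x":0,"y":0,"z":0,"twist":0},{"x":0,"y":0,"z":0,"twist":0}]'
python3 -m inch '[{"x":0,"y":1,"z":0,"twist":0},{"x":0,"y":1,"z":0,"twist":0},{"x":0,"y":0,"z":0,"twist":0},{"x":0,"y":0,"z":0,"twist":0}]'
```

```text
t: 9.55
tool_pos: [0.4714, 0.2177, 0.2978]
orientation: [-1.158, -1.286, 1.286]
force: [-0.2, 0.6, -0.3]
opening: 0.0115
t: 9.95
tool_pos: [0.4715, 0.2177, 0.2959]
orientation: [-1.158, -1.286, 1.285]
force: [0.0, 0.3, 1.9]
opening: 0.0118
t: 10.35
tool_pos: [0.4714, 0.2177, 0.2939]
orientation: [-1.158, -1.286, 1.285]
force: [-0.1, -0.7, 3.3]
opening: 0.0117
```

```bash
python3 -m inch '[{"x":0,"y":1,"z":0,"twist":0},{"x":0,"y":0,"z":0,"twist":0},{"x":0,"y":0,"z":0,"twist":0}]'
python3 -m inch '[{"x":0,"y":1,"z":0,"twist":0},{"x":0,"y":0,"z":0,"twist":0},{"x":0,"y":0,"z":0,"twist":0}]'
python3 -m inch '[{"x":0,"y":1,"z":0,"twist":0},{"x":0,"y":0,"z":0,"twist":0},{"x":0,"y":0,"z":0,"twist":0}]'
```

```text
t: 10.65
tool_pos: [0.4716, 0.2178, 0.2934]
orientation: [-1.158, -1.286, 1.285]
force: [-1.2, -0.1, 7.3]
opening: 0.0118
t: 10.95
tool_pos: [0.4717, 0.2178, 0.2931]
orientation: [-1.159, -1.287, 1.285]
force: [-3.3, -0.2, 12.2]
opening: 0.0116
t: 11.25
tool_pos: [0.472, 0.2179, 0.2929]
orientation: [-1.159, -1.288, 1.284]
force: [-3.5, -1.7, 15.8]
opening: 0.0112
```

```bash
python3 -m inch '[{"x":0,"y":-5,"z":0,"twist":0},{"x":0,"y":-10,"z":0,"twist":0},{"x":0,"y":-25,"z":0,"twist":0},{"x":0,"y":-25,"z":0,"twist":0},{"x":0,"y":-25,"z":0,"twist":0},{"x":0,"y":-10,"z":0,"twist":0},{"x":0,"y":0,"z":0,"twist":0},{"x":0,"y":0,"z":0,"twist":0}]'
python3 - <<'E'
from h import *
print(rel([.4777,-.2742,.2227]))
c=grab('wrist','w8.png')
cv2.imwrite('pics/w8c.png',cv2.resize(c['color'][140:260,200:350,::-1],None,fx=5,fy=5,interpolation=cv2.INTER_CUBIC))
E
```

```text
t: 12.05
tool_pos: [0.4712, 0.2175, 0.3895]
orientation: [-1.157, -1.284, 1.286]
force: [-0.1, -0.1, -1.0]
opening: 0.0115
(array([-4.897e+02,  1.000e-01,  4.440e+01]), array([0.4709, 0.2175, 0.2225]), np.float64(95.97))
```

View pics/w8c.png

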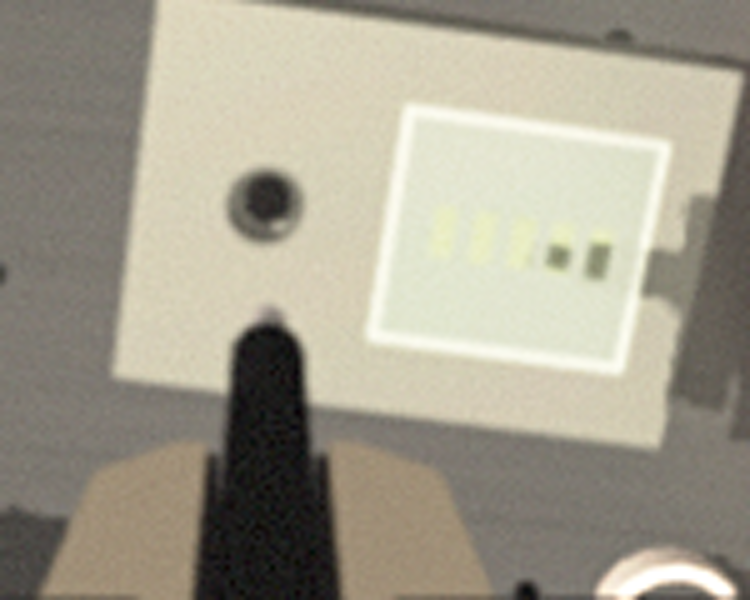

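Button sprang back, the stylus is still straight in the grip (tip at full-image ≈(254,203)). Back to the stand.

```bash
python3 -m inch '[{"x":-44.5,"y":0,"z":4,"twist":0},{"x":-44.5,"y":0,"z":4,"twist":0},{"x":-44.5,"y":0,"z":4,"twist":0},{"x":-44.5,"y":0,"z":4,"twist":0},{"x":-44.5,"y":0,"z":4,"twist":0},{"x":-44.5,"y":0,"z":4,"twist":0},{"x":-44.5,"y":0,"z":4,"twist":0},{"x":-44.5,"y":0,"z":4,"twist":0},{"x":-44.5,"y":0,"z":4,"twist":0},{"x":-44.5,"y":0,"z":4,"twist":0},{"x":-44.5,"y":0,"z":4,"twist":0},{"x":0,"y":0,"z":0,"twist":0}]'
python3 -m inch '[{"x":0,"y":0,"z":0,"twist":0},{"x":0,"y":0,"z":0,"twist":0}]'
python3 - <<'E'
from h import *
print(rel([.4777,-.2742,.2227]))
E
```

```text
t: 13.3
tool_pos: [0.4774, -0.2782, 0.3884]
orientation: [-1.158, -1.28, 1.283]
force: [0.5, 0.1, -0.8]
opening: 0.0117
t: 13.5
tool_pos: [0.4784, -0.2729, 0.3895]
orientation: [-1.156, -1.285, 1.285]
force: [-0.3, 0.0, 0.4]
opening: 0.0118
(array([-1.5, -0.2,  0.6]), array([ 0.4781, -0.2727,  0.2225]), np.float64(95.99))
```

```bash
python3 -m inch '[{"x":-1.2,"y":12,"z":0.5,"twist":0},{"x":0,"y":20,"z":0,"twist":0},{"x":0,"y":20,"z":0,"twist":0},{"x":0,"y":20,"z":0,"twist":0},{"x":0,"y":0,"z":0,"twist":0},{"x":0,"y":0,"z":0,"twist":0}]'
python3 - <<'E'
from h import *
print(rel([.4777,-.2742,.2227]),robot.read_state()['force'])
c=grab('wrist','w9.png')
cv2.imwrite('pics/w9c.png',cv2.resize(c['color'][150:270,190:340,::-1],None,fx=5,fy=5,interpolation=cv2.INTER_CUBIC))
E
```

```text
t: 14.1
tool_pos: [0.4781, -0.2741, 0.3183]
orientation: [-1.156, -1.286, 1.286]
force: [0.4, 0.0, 1.2]
opening: 0.0115
(array([ -0.1, -71.4,   0.3]), array([ 0.4779, -0.274 ,  0.1513]), np.float64(96.04)) [0.39235395 0.01484353 1.20785669]
```

View pics/w9c.png

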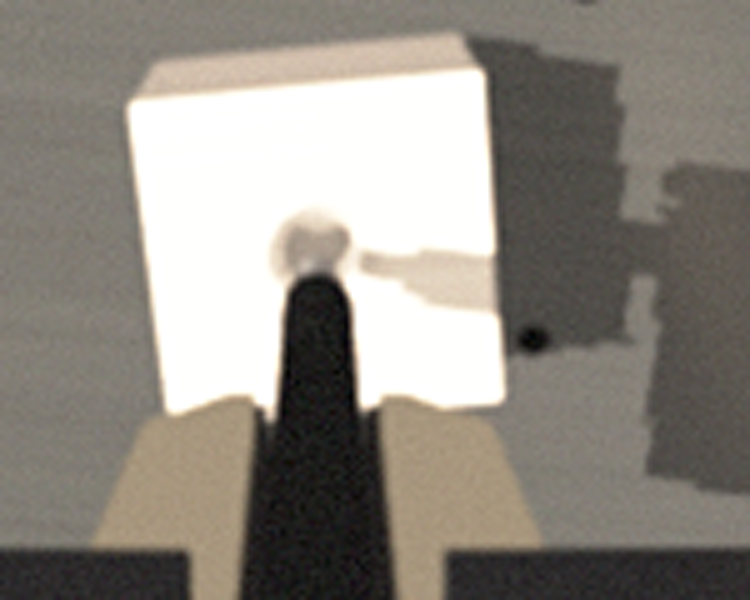

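```bash
python3 -m inch '[{"x":0,"y":5,"z":0,"twist":0},{"x":0,"y":5,"z":0,"twist":0},{"x":0,"y":5,"z":0,"twist":0},{"x":0,"y":0,"z":0,"twist":0}]'
python3 -m inch '[{"x":0,"y":5,"z":0,"twist":0},{"x":0,"y":5,"z":0,"twist":0},{"x":0,"y":0,"z":0,"twist":0}]'
```

```text
t: 14.55
tool_pos: [0.4779, -0.2748, 0.3028]
orientation: [-1.157, -1.285, 1.285]
force: [-0.4, -0.1, -1.1]
opening: 0.0115
t: 14.85
tool_pos: [0.4778, -0.2748, 0.2927]
orientation: [-1.157, -1.285, 1.285]
force: [-0.0, 0.6, -0.1]
opening: 0.0116
```

```bash
python3 -m inch '[{"x":0.3,"y":5,"z":0,"twist":0},{"x":0,"y":5,"z":0,"twist":0},{"x":0,"y":0,"z":0,"twist":0}]'
python3 -m inch '[{"x":0.3,"y":5,"z":0,"twist":0},{"x":0,"y":5,"z":0,"twist":0},{"x":0,"y":0,"z":0,"twist":0}]'
```

```text
t: 15.15
tool_pos: [0.4779, -0.2743, 0.2826]
orientation: [-1.156, -1.285, 1.285]
force: [0.5, 2.4, -1.1]
opening: 0.012
t: 15.45
tool_pos: [0.4779, -0.2742, 0.2727]
orientation: [-1.157, -1.285, 1.285]
force: [-0.3, 3.0, -2.0]
opening: 0.0117
```

```bash
python3 -m inch '[{"x":0.3,"y":3,"z":0,"twist":0},{"x":0,"y":1.5,"z":0,"twist":0},{"x":0,"y":0,"z":0,"twist":0},{"x":0,"y":0,"z":0,"twist":0}]'
python3 -m inch '[{"x":0,"y":0.5,"z":0,"twist":0},{"x":0,"y":0,"z":0,"twist":0}]'
```

```text
t: 15.85
tool_pos: [0.478, -0.2741, 0.269]
orientation: [-1.158, -1.285, 1.285]
force: [0.3, 3.1, -1.6]
opening: 0.0116
t: 16.05
tool_pos: [0.478, -0.2741, 0.2688]
orientation: [-1.158, -1.286, 1.286]
force: [-0.9, 4.7, 1.3]
opening: 0.0115
```

```bash
python3 -m inch '[{"x":0,"y":0,"z":0,"twist":0},{"x":0,"y":0,"z":0,"twist":0},{"x":0,"y":0,"z":0,"twist":0},{"x":0,"y":0,"z":0,"twist":0},{"x":0,"y":0,"z":0,"twist":0},{"x":0,"y":0,"z":0,"twist":0},{"x":0,"y":0,"z":0,"twist":0},{"x":0,"y":0,"z":0,"twist":0}]' 0.3
python3 -m inch '[{"x":0,"y":-10,"z":0,"twist":0},{"x":0,"y":-20,"z":0,"twist":0},{"x":0,"y":-30,"z":0,"twist":0},{"x":0,"y":-30,"z":0,"twist":0},{"x":0,"y":-30,"z":0,"twist":0},{"x":0,"y":0,"z":0,"twist":0},{"x":0,"y":0,"z":0,"twist":0}]'
python3 - <<'E'
from h import *
c=grab('wrist','w10.png')
print(onplane(c,[(249,203)],.135))
E
```

```text
t: 16.85
tool_pos: [0.4781, -0.2741, 0.2687]
orientation: [-1.158, -1.286, 1.286]
force: [-0.5, -0.5, -0.2]
opening: 0.0604
t: 17.55
tool_pos: [0.4783, -0.2742, 0.3902]
orientation: [-1.161, -1.286, 1.286]
force: [-0.6, 0.3, -0.4]
opening: 0.0602
[[ 0.47628325 -0.27905565  0.135     ]]
```

View pics/w10.png

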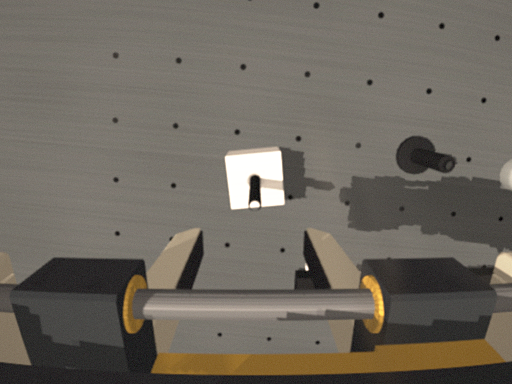

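Run:
```python
from h import *
print(rel([.6165,-.0852,.222]))
```

```text
(array([ 173.4,   -0.3, -157.4]), array([ 0.478 , -0.274 ,  0.2217]), np.float64(95.97))
```

```bash
python3 -m inch '[{"x":29,"y":0,"z":-26,"twist":0},{"x":29,"y":0,"z":-26,"twist":0},{"x":29,"y":0,"z":-26,"twist":0},{"x":29,"y":0,"z":-26,"twist":0},{"x":29,"y":0,"z":-26,"twist":0},{"x":29,"y":0,"z":-26,"twist":0},{"x":0,"y":0,"z":0,"twist":0},{"x":0,"y":0,"z":0,"twist":0},{"x":0,"y":0,"z":0,"twist":0}]'
python3 - <<'E'
from h import *
print(rel([.6165,-.0852,.222]))
c=grab('wrist','w11.png'); c=grab('side','s11.png')
cv2.imwrite('pics/s11c.png',cv2.resize(c['color'][180:330,210:340,::-1],None,fx=4,fy=4,interpolation=cv2.INTER_CUBIC))
E
```

```text
t: 18.5
tool_pos: [0.6146, -0.0853, 0.3875]
orientation: [-1.156, -1.284, 1.286]
force: [0.3, 0.5, -0.4]
opening: 0.0602
(array([-0.1, -1.5, -2.3]), array([ 0.6142, -0.0853,  0.2205]), np.float64(95.95))
```

View pics/w11.png

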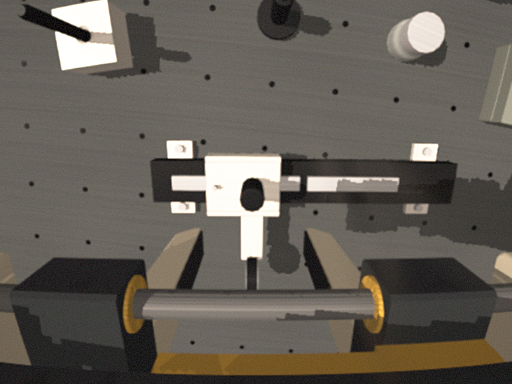

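View pics/s11c.png

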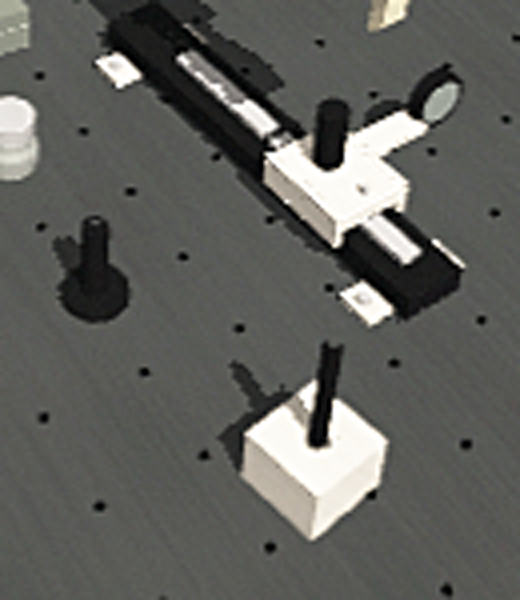

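Run:
```python
from h import *
c=load('wrist');im=c['color']
cv2.imwrite('pics/w11c.png',cv2.resize(im[145:235,145:305,::-1],None,fx=5,fy=5,interpolation=cv2.INTER_CUBIC))
M=R.from_rotvec(robot.read_state()['orientation']).as_matrix()
def t(p): return (M.T@(p-robot.read_state()['tool_pos'])*1000).round(1)
for n,uv,z in [('posttop',(252,194),.103),('pin',(217,187),.06),('notchL',(300.5,184),.036),('notchR',(307,184),.036),('rail-',(153,180),.03),('rail+',(454,181),.03)]:
    p=onplane(c,[uv],z)[0];print(n,p.round(4),t(p))
P=onplane(c,[(153,159),(453,163)],.03);print(P,np.degrees(np.arctan2(*(P[1]-P[0])[1::-1])))
```

```text
posttop [ 0.6117 -0.0874  0.103 ] [ -1.2 285.2   2.7]
pin [ 0.6197 -0.1238  0.06  ] [-38.3 328.2  -1.6]
notchL [ 0.6127 -0.0321  0.036 ] [ 53.6 352.2  -4. ]
notchR [ 0.6119 -0.0247  0.036 ] [ 61.  352.2  -4. ]
rail- [ 0.6268 -0.2015  0.03  ] [-116.3  358.2   -0.7]
rail+ [0.5906 0.1533 0.03  ] [240.3 358.2  -1.1]
[[ 0.60223101 -0.2018884   0.03      ]
 [ 0.56957434  0.14594897  0.03      ]] 95.36348653227974
```

View pics/w11c.png

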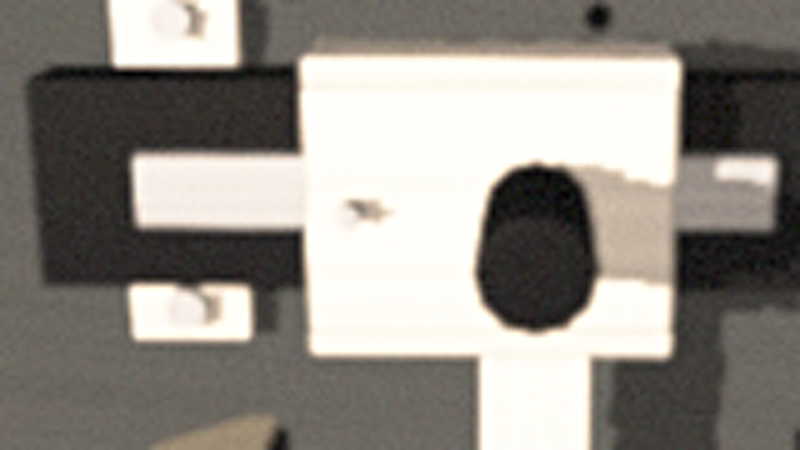

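```bash
python3 -m inch '[{"x":-0.5,"y":15,"z":-2.5,"twist":0},{"x":0,"y":30,"z":0,"twist":0},{"x":0,"y":30,"z":0,"twist":0},{"x":0,"y":30,"z":0,"twist":0},{"x":0,"y":0,"z":0,"twist":0},{"x":0,"y":0,"z":0,"twist":0}]' 0.1
python3 - <<'E'
from h import *
print(rel([.6168,-.0857,.087]))
c=grab('wrist','w12.png')
E
```

```text
t: 19.2
tool_pos: [0.6172, -0.0855, 0.283]
orientation: [-1.157, -1.284, 1.286]
force: [0.4, -0.6, 1.6]
opening: 0.051
(array([-0.3, 29. , -0. ]), array([ 0.6168, -0.0854,  0.116 ]), np.float64(95.93))
```

View pics/w12.png

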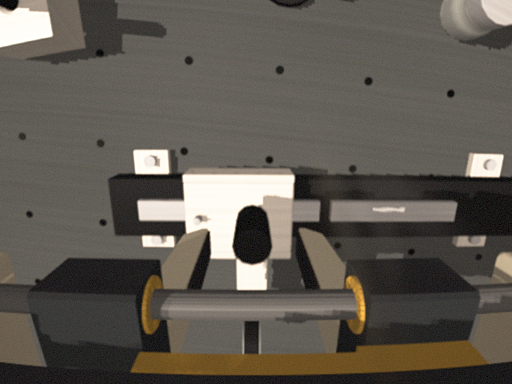

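```bash
python3 -m inch '[{"x":-1,"y":10,"z":0,"twist":0},{"x":0,"y":10,"z":0,"twist":0},{"x":0,"y":9,"z":0,"twist":0},{"x":0,"y":0,"z":0,"twist":0},{"x":0,"y":0,"z":0,"twist":0}]'
python3 -m inch '[{"x":0,"y":0,"z":0,"twist":0},{"x":0,"y":0,"z":0,"twist":0},{"x":0,"y":0,"z":0,"twist":0},{"x":0,"y":0,"z":0,"twist":0},{"x":0,"y":0,"z":0,"twist":0},{"x":0,"y":0,"z":0,"twist":0},{"x":0,"y":0,"z":0,"twist":0}]' -1 30
python3 -m inch '[{"x":0,"y":0,"z":0,"twist":0},{"x":0,"y":0,"z":0,"twist":0},{"x":0,"y":0,"z":0,"twist":0}]'
python3 - <<'E'
from h import *
print(rel([.6168,-.0857,.087]),robot.read_state()['force'],robot.read_state()['wrist_torque'])
c=grab('wrist','w13.png')
E
```

```text
t: 19.75
tool_pos: [0.6176, -0.086, 0.2542]
orientation: [-1.157, -1.285, 1.286]
force: [1.1, -0.2, 0.8]
opening: 0.0514
t: 20.45
tool_pos: [0.6179, -0.0861, 0.255]
orientation: [-1.159, -1.286, 1.285]
force: [-1.1, 0.5, 2.4]
opening: 0.0235
t: 20.75
tool_pos: [0.6179, -0.0861, 0.255]
orientation: [-1.159, -1.286, 1.285]
force: [-0.2, 1.0, 4.3]
opening: 0.0237
(array([0.5, 1. , 1.1]), array([ 0.618 , -0.0861,  0.088 ]), np.float64(95.97)) [-0.15665631  0.95852738  4.34555128] [ 0.04662588  0.12506603 -0.04369461]
```

View pics/w13.png

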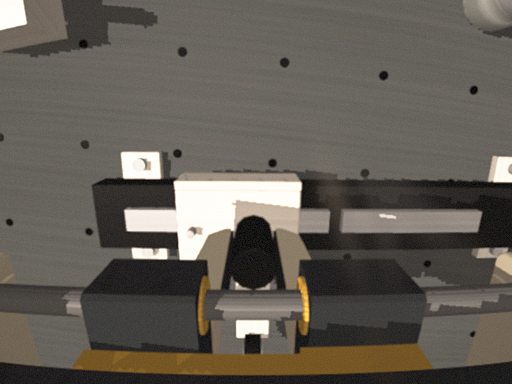

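```bash
python3 -m inch '[{"x":5,"y":0,"z":0,"twist":0},{"x":10,"y":0,"z":0,"twist":0},{"x":10,"y":0,"z":0,"twist":0},{"x":5,"y":0,"z":0,"twist":0}]'
python3 -m inch '[{"x":5,"y":0,"z":0,"twist":0},{"x":5,"y":0,"z":0,"twist":0},{"x":5,"y":0,"z":0,"twist":0},{"x":0,"y":0,"z":0,"twist":0},{"x":0,"y":0,"z":0,"twist":0}]'
```

```text
t: 21.2
tool_pos: [0.6148, -0.0561, 0.255]
orientation: [-1.16, -1.286, 1.286]
force: [2.6, -4.8, 2.4]
opening: 0.0239
t: 21.7
tool_pos: [0.6133, -0.0407, 0.255]
orientation: [-1.158, -1.287, 1.285]
force: [2.6, 3.2, 3.0]
opening: 0.0236
```

```bash
for i in 1 ; do python3 -m inch '[{"x":3,"y":0,"z":0,"twist":0},{"x":3,"y":0,"z":0,"twist":0},{"x":0,"y":0,"z":0,"twist":0}]'; done
python3 -m inch '[{"x":3,"y":0,"z":0,"twist":0},{"x":0,"y":0,"z":0,"twist":0}]'
python3 -m inch '[{"x":3,"y":0,"z":0,"twist":0},{"x":0,"y":0,"z":0,"twist":0}]'
python3 -m inch '[{"x":3,"y":0,"z":0,"twist":0},{"x":0,"y":0,"z":0,"twist":0}]'
python3 -m inch '[{"x":3,"y":0,"z":0,"twist":0},{"x":0,"y":0,"z":0,"twist":0}]'
python3 - <<'E'
from h import *
c=grab('wrist','w14.png')
E
```

```text
t: 22.0
tool_pos: [0.6128, -0.0352, 0.255]
orientation: [-1.159, -1.286, 1.285]
force: [4.1, 0.3, 2.5]
opening: 0.0236
t: 22.2
tool_pos: [0.6125, -0.0322, 0.255]
orientation: [-1.159, -1.286, 1.285]
force: [4.6, 1.5, 3.0]
opening: 0.0236
t: 22.4
tool_pos: [0.6122, -0.0292, 0.255]
orientation: [-1.159, -1.286, 1.285]
force: [5.6, 0.6, 1.5]
opening: 0.0239
t: 22.6
tool_pos: [0.6118, -0.0262, 0.255]
orientation: [-1.159, -1.287, 1.285]
force: [5.3, 0.4, 2.8]
opening: 0.0231
t: 22.8
tool_pos: [0.6115, -0.0233, 0.255]
orientation: [-1.159, -1.286, 1.285]
force: [5.0, 0.3, 2.2]
opening: 0.0239
```

View pics/w14.png

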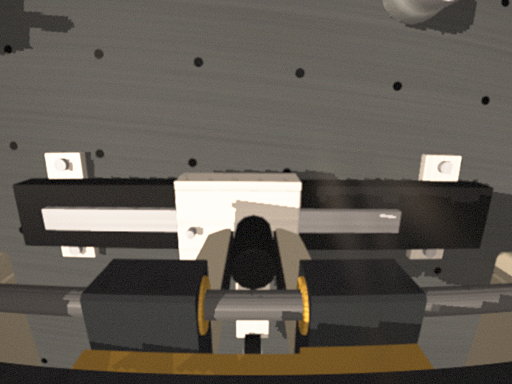

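```bash
python3 -m inch '[{"x":5,"y":0,"z":-0.3,"twist":0},{"x":5,"y":0,"z":-0.2,"twist":0},{"x":5,"y":0,"z":-0.1,"twist":0},{"x":4,"y":0,"z":0,"twist":0},{"x":0,"y":0,"z":0,"twist":0},{"x":0,"y":0,"z":0,"twist":0}]'
python3 -m inch '[{"x":1,"y":0,"z":0,"twist":0},{"x":1,"y":0,"z":0,"twist":0},{"x":0,"y":0,"z":0,"twist":0}]'
python3 -m inch '[{"x":1,"y":0,"z":0,"twist":0},{"x":1,"y":0,"z":0,"twist":0},{"x":0,"y":0,"z":0,"twist":0}]'
python3 -m inch '[{"x":1,"y":0,"z":0,"twist":0},{"x":0.5,"y":0,"z":0,"twist":0},{"x":0,"y":0,"z":0,"twist":0}]'
```

```text
t: 23.45
tool_pos: [0.6099, -0.0043, 0.255]
orientation: [-1.158, -1.286, 1.285]
force: [2.8, 1.2, 4.8]
opening: 0.0234
t: 23.75
tool_pos: [0.6097, -0.0027, 0.255]
orientation: [-1.159, -1.285, 1.286]
force: [2.7, -2.9, 5.9]
opening: 0.0237
t: 24.05
tool_pos: [0.6095, -0.0008, 0.255]
orientation: [-1.159, -1.285, 1.286]
force: [2.5, -2.3, 5.4]
opening: 0.0235
t: 24.35
tool_pos: [0.6094, 0.0007, 0.255]
orientation: [-1.159, -1.285, 1.286]
force: [1.7, -2.6, 4.7]
opening: 0.0237
```

```bash
python3 -m inch '[{"x":1,"y":0,"z":0,"twist":0},{"x":0,"y":0,"z":0,"twist":0}]'
python3 -m inch '[{"x":1,"y":0,"z":0,"twist":0},{"x":0,"y":0,"z":0,"twist":0}]'
python3 -m inch '[{"x":1,"y":0,"z":0,"twist":0},{"x":0,"y":0,"z":0,"twist":0}]'
python3 -m inch '[{"x":1,"y":0,"z":0,"twist":0},{"x":0,"y":0,"z":0,"twist":0}]'
python3 - <<'E'
from h import *
c=grab('wrist','w15.png')
cv2.imwrite('pics/w15c.png',cv2.resize(c['color'][160:290,150:310,::-1],None,fx=5,fy=4.6,interpolation=cv2.INTER_CUBIC))
E
```

```text
t: 24.55
tool_pos: [0.6093, 0.0018, 0.255]
orientation: [-1.159, -1.286, 1.285]
force: [3.6, -1.6, 4.9]
opening: 0.0235
t: 24.75
tool_pos: [0.6092, 0.0028, 0.255]
orientation: [-1.159, -1.286, 1.285]
force: [4.5, -1.9, 5.7]
opening: 0.0237
t: 24.95
tool_pos: [0.6091, 0.0037, 0.255]
orientation: [-1.159, -1.286, 1.285]
force: [3.5, -2.5, 4.5]
opening: 0.0234
t: 25.15
tool_pos: [0.609, 0.0047, 0.255]
orientation: [-1.159, -1.286, 1.285]
force: [3.4, -2.1, 5.5]
opening: 0.0235
```

View pics/w15c.png

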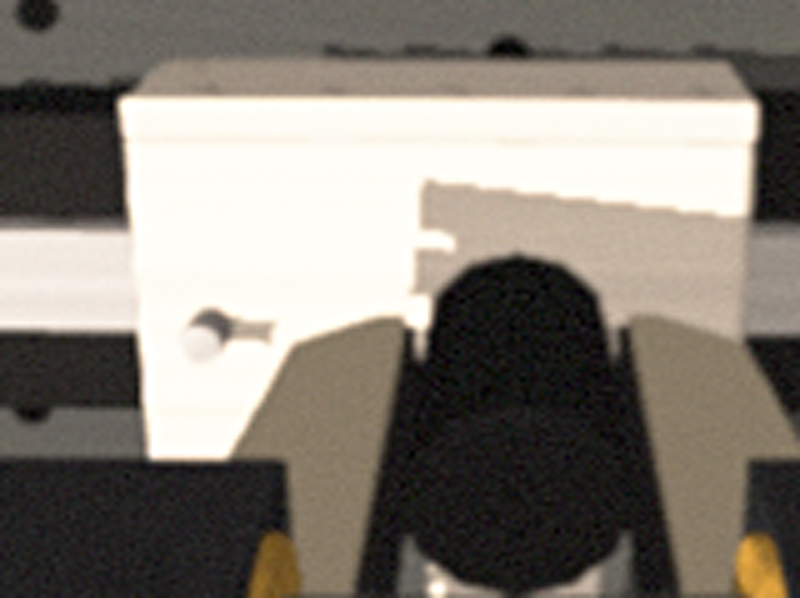

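```bash
python3 -m inch '[{"x":1,"y":0,"z":0,"twist":0},{"x":0,"y":0,"z":0,"twist":0}]'
python3 -m inch '[{"x":1,"y":0,"z":0,"twist":0},{"x":0,"y":0,"z":0,"twist":0}]'
python3 -m inch '[{"x":1,"y":0,"z":0,"twist":0},{"x":0,"y":0,"z":0,"twist":0}]'
```

```text
t: 25.4
tool_pos: [0.6089, 0.0057, 0.255]
orientation: [-1.159, -1.286, 1.286]
force: [2.2, -2.2, 5.3]
opening: 0.0233
t: 25.6
tool_pos: [0.6088, 0.0068, 0.255]
orientation: [-1.159, -1.286, 1.285]
force: [3.1, -1.7, 4.9]
opening: 0.0234
t: 25.8
tool_pos: [0.6087, 0.0079, 0.255]
orientation: [-1.159, -1.286, 1.285]
force: [2.9, -0.5, 5.6]
opening: 0.0234
```

```bash
python3 -m inch '[{"x":1,"y":0,"z":0,"twist":0},{"x":0,"y":0,"z":0,"twist":0}]'
python3 -m inch '[{"x":1,"y":0,"z":0,"twist":0},{"x":0,"y":0,"z":0,"twist":0}]'
python3 - <<'E'
from h import *
c=grab('wrist','w16.png')
cv2.imwrite('pics/w16c.png',cv2.resize(c['color'][160:290,150:310,::-1],None,fx=5,fy=4.6,interpolation=cv2.INTER_CUBIC))
E
```

```text
t: 26.0
tool_pos: [0.6086, 0.009, 0.255]
orientation: [-1.158, -1.286, 1.285]
force: [3.8, -0.7, 5.9]
opening: 0.0234
t: 26.2
tool_pos: [0.6085, 0.0101, 0.255]
orientation: [-1.158, -1.286, 1.285]
force: [3.1, 0.2, 5.9]
opening: 0.0234
```

View pics/w16c.png

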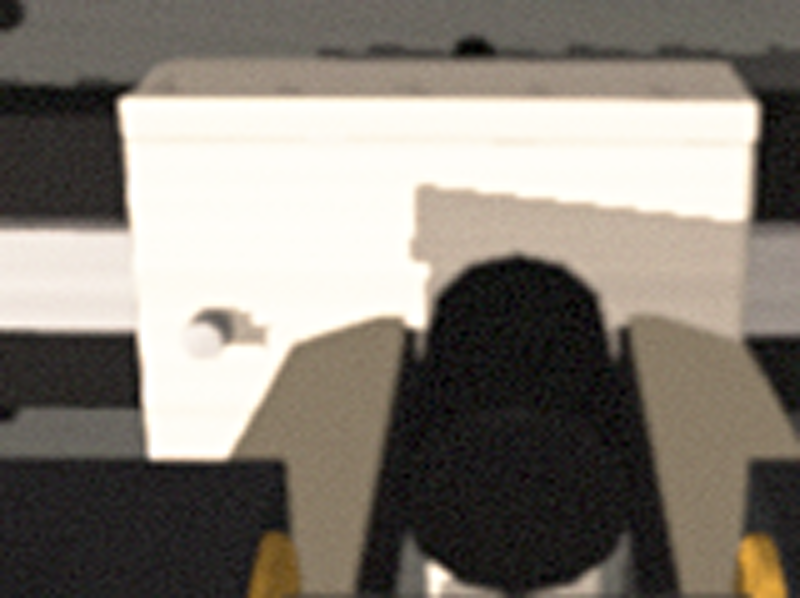

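```bash
python3 -m inch '[{"x":1,"y":0,"z":0,"twist":0},{"x":0,"y":0,"z":0,"twist":0}]'
python3 -m inch '[{"x":1,"y":0,"z":0,"twist":0},{"x":0,"y":0,"z":0,"twist":0}]'
python3 - <<'E'
from h import *
c=grab('wrist','w17.png')
cv2.imwrite('pics/w17c.png',cv2.resize(c['color'][160:290,150:310,::-1],None,fx=5,fy=4.6,interpolation=cv2.INTER_CUBIC))
E
```

```text
t: 26.45
tool_pos: [0.6083, 0.0112, 0.255]
orientation: [-1.158, -1.286, 1.285]
force: [2.8, 1.0, 4.8]
opening: 0.0234
t: 26.65
tool_pos: [0.6083, 0.012, 0.255]
orientation: [-1.158, -1.286, 1.285]
force: [3.1, -2.0, 5.7]
opening: 0.0233
```

View pics/w17c.png

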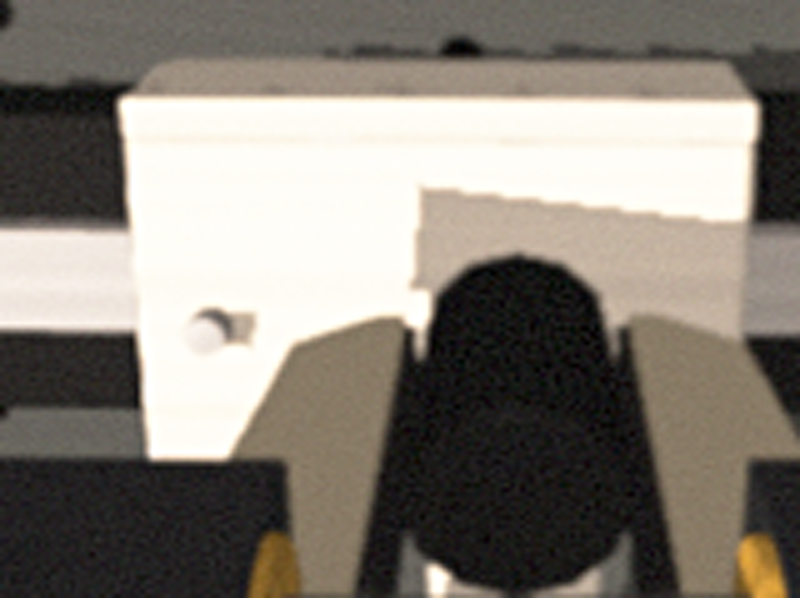

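```bash
python3 -m inch '[{"x":0.5,"y":0,"z":0,"twist":0},{"x":0,"y":0,"z":0,"twist":0},{"x":0,"y":0,"z":0,"twist":0}]'
python3 -m inch '[{"x":0,"y":0,"z":0,"twist":0},{"x":0,"y":0,"z":0,"twist":0}]'
```

```text
t: 27.0
tool_pos: [0.6082, 0.0122, 0.255]
orientation: [-1.159, -1.286, 1.285]
force: [2.7, -2.4, 5.0]
opening: 0.0236
t: 27.2
tool_pos: [0.6082, 0.0122, 0.255]
orientation: [-1.159, -1.286, 1.285]
force: [3.1, -2.9, 4.4]
opening: 0.0233
```

```bash
python3 -m inch '[{"x":-0.3,"y":0,"z":0,"twist":0},{"x":0,"y":0,"z":0,"twist":0},{"x":0,"y":0,"z":0,"twist":0},{"x":0,"y":0,"z":0,"twist":0},{"x":0,"y":0,"z":0,"twist":0}]'
python3 - <<'E'
from h import *
for n in ('wrist','scene','side'): c=grab(n,n+'F.png')
c=load('wrist');cv2.imwrite('pics/wFc.png',cv2.resize(c['color'][160:290,150:310,::-1],None,fx=5,fy=4.6,interpolation=cv2.INTER_CUBIC))
print(robot.read_state()['force'],np.abs(robot.read_state()['dq']).max())
E
```

```text
t: 27.7
tool_pos: [0.6083, 0.0121, 0.255]
orientation: [-1.159, -1.286, 1.285]
force: [3.0, -1.0, 4.9]
opening: 0.0236
[ 3.50241715 -0.71538868  5.6828058 ] 0.001638906618717248
```

View pics/wFc.png

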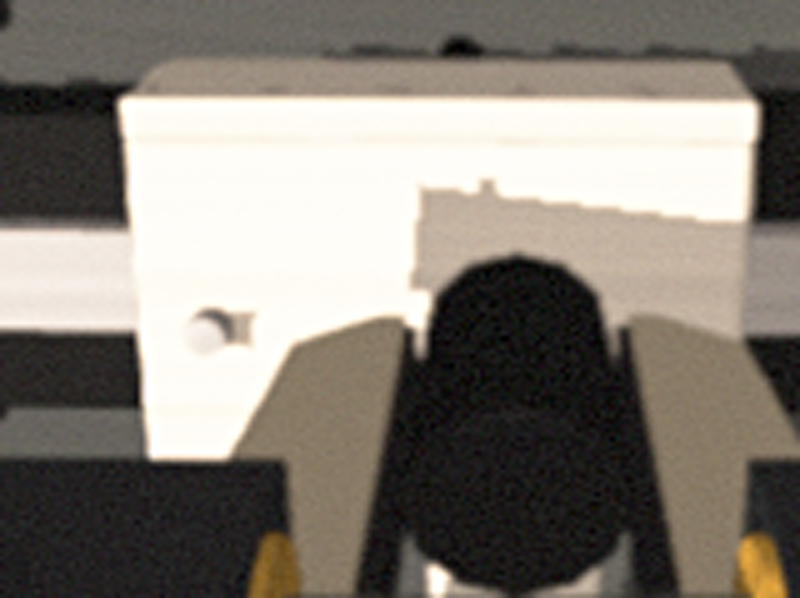

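View pics/sceneF.png

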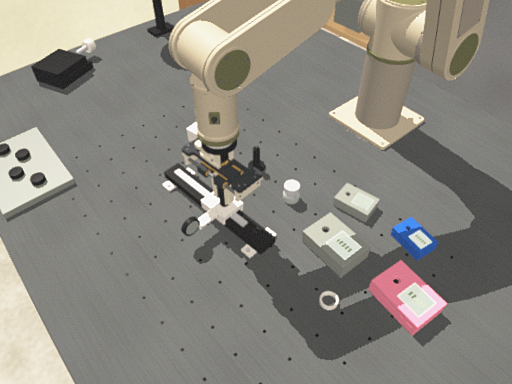

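View pics/sideF.png

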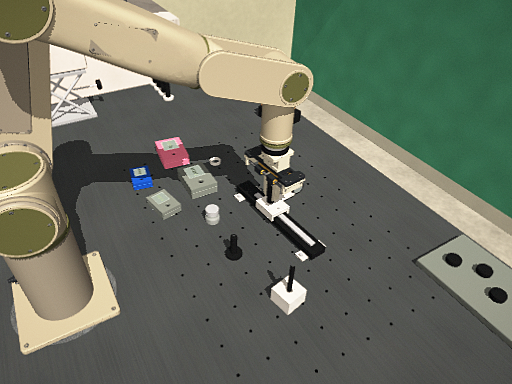

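Everything is in place: the stylus is upright in its stand at side (291,278), the bystanders are where they started, and the pin is sunk with the post gripped.

```bash
python3 -c "
from plant import robot
print(robot.close_job())"
```

```text
the job is handed in; nothing more can be done
None
```

The job is done and handed in at about 27.9 s of the 72 s allowed.

- **Zero button:** I pressed the button on the larger grey readout with the stylus. The resistance rose gently to 3.3 N, then jumped to 7–16 N with almost no further travel, so it bottomed out. I did not measure the button's travel directly. The tip height inferred from the grip matched the fully pressed depth, about 31 mm above the bench.
- **Stylus:** It went back into its stand. The wrist and side pictures show it upright and looking as it did at the start.
- **Carriage:** I gripped it by the black post and slid it about 98 mm.
    - **Force:** The drag of about 2 N turned into a pull of about 1 N, then flipped back to resistance as the ball reached the notch centre.
    - **Pin:** Its shadow shortened as expected for a drop of about 3 mm.
- **Final state:** The post was still gripped (opening 23.6 mm, 30 N grip) and the arm was at rest, with about 1 N of force along the rail. A steady side and vertical load of about 3 N and 5 N remained on the gripper from slight misalignment with the rail.
- **Bystanders:** The jar, spare post and lens ring look unmoved in the last pictures. I compared these by eye, not by measurement.

The scene and side cameras disagreed by up to about 15 mm on some points, so I used the wrist camera to refine positions before each grasp and for the press.

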